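# Set the sprung gauge and hold the magnifier over it

### The job

On the wooden measuring board, pull the sprung gauge's black tab out until the line on it is level with the nose of the steel pointer clamped beside it, and let go of it there. Then fetch the magnifying glass by its handle, carry it over the row of books, and hold it level just above the tab, about 2 cm clear: lens centred on the tab, handle square across the blade, touching nothing of the board or the pointer at any time. Finish while still holding it there, and leave everything else on the desk where it stands.

Things in the scene. Friction and masses are not known exactly. Their poses are not given: they have to be found in the camera images.
- board: Measuring board: pale wood, fixed, 120 mm along its x (centred), 350 along its y (-165 to +185 mm from the origin), 12 thick; origin on the desk, z up. A steel blade runs along x = -25 mm out of an aluminium spring housing (44 mm wide, 28 high above the board, y = +35 to +175 mm); blade and tab are pulled towards the board's -y.
- blade (a joint): How far the blade is pulled out, m, 0 (home) to 0.135. Its tab's centre lies at y = -0.015 - value on the board (x = -0.025). A spring pulls it home with 1.5 N at 0 rising 25 N/m, but a friction brake of 6.5 N holds it wherever it is left: pulling takes 8 to 12 N, and it can be pushed back with about 2 to 5 N.
- index (a point): Centre of the top face of the blade's black tab, where the white index line runs (across the blade); axes as the board's. The tab is a block 20 mm across the blade, 14 mm along it, 22 mm high above the board's top (top 34 mm above the desk). Clear space on the housing's side of it is at least 43 mm.
- pointer: Steel pointer fixed to the board on the blade's +x side; origin at the tip of its nose, at the level of the board's top (12 mm above the desk), axes as the board's. The nose points to -x at the blade, 28 mm from the tab's side, 8 mm high; it widens to a block 26 mm wide, 12 high, 15 to 47 mm behind the tip, with a screw head 18 mm high.
- magnifier: The magnifying glass, 140 g, lying flat: round steel rim 78 mm across, 13 mm high, with clear lens; origin at the centre of the lens on the underside of the rim, z up. Its dark wooden handle runs to its -x, 20 mm wide, 18 mm high, from 50 to 155 mm from the origin, underside level with the rim's. A good grip is 75 mm from the origin, across the handle.
- books: Row of small books standing in a wooden rack between magnifier and board, a loose 3 kg unit, 270 mm along its x, 100 mm along its y, up to 151 mm high; origin under its centre.
- mug: White mug, 80 mm across, 95 mm high, handle to its +y; origin under its centre.
- stapler: Black stapler, 140 mm along its x, 36 mm wide, 60 mm high; origin under its centre.
- paperweight: Round green glass paperweight, 76 mm across, 44 mm high; origin under its centre.
- pen_cup: Dark metal pen cup, 76 mm across, 100 mm high, with pens up to 185 mm high; origin under its centre.
- film_reel: Film reel lying flat, 126 mm across, 19 mm high; origin under its centre.
- calculator: Grey pocket calculator, 140 by 80 by 14 mm; origin under its centre.
- eraser: White eraser in a card sleeve, 50 mm along its x, 22 mm wide, 13 mm high; origin under its centre.

How it is judged:
By the outcome, as a careful person would: the job done as asked, in the order asked, and still so for the second after the job is handed in, while the arm keeps its last pose, push and grip.
It also fails if it takes over 64 s, if anything falls off the work surface, if the arm or the gripper's body presses on something with over 40 N, if the wrist force passes 120 N, or if a joint passes its speed limit or range.

### The arm

A 7-joint arm with a two-finger parallel gripper is mounted at the origin on the work surface. World frame = base frame: x ahead of the robot, y to its left, z up, the work surface at z = 0. Lengths are in m, angles in rad, forces in N, time in s.
With the tool pointing down it reaches from about 0.35 to 0.9 m from the base axis. Payload 8.1 kg.
Tool frame: the origin (TCP) lies on the mounting face of the last link; the fingertips stand 173 mm ahead of it and the grasp point (between the pads) lies 155 mm ahead of it (r.grasp_offset is the distance from the TCP to the grasp point, in m); z points along the fingers, y is the line along which they close (so a half turn about z gives the same grasp; the last joint's range is limited). The gripper opens to 85 mm and grips with 20 to 120 N. Pads are 22 mm wide; open, the fingers measure 114 mm over their backs; the gripper's body (76 mm by 85 mm) begins 54 mm behind the grasp point. The pads swing forward as they close: fully open they stand 13 mm farther back than shut.
Start: joints at [-1.287, 0.434, 0.025, 1.573, -0.012, 1.134, -0.075], TCP at [0.236, 0.579, 0.405] pointing down, gripper open.
Joint ranges: [-2.62, 2.62], [-0.44, 2.09], [-1.27, 1.32], [0.08, 2.57], [-1.32, 4.46], [0.12, 2], [-2.74, 2.74]. Speed limits (rad/s): [2.22, 2.22, 3.01, 3.01, 3.14, 3.14, 3.14].

### API

Orientations are given as a unit quaternion [w, x, y, z].
In Python, from plant import r gives the robot as it stands.
- The arm moves only by the shell command python3 -m inch 'ROWS'. ROWS is JSON, a list that holds one entry, the list of rows, each a list of 7 numbers: the shift along the tool's x, y, z in mm, then the turn, a rotation vector about the tool's x, y, z in degrees, then the finger opening in mm, from 0 to 85.4. In form: [[[x, y, z, rx, ry, rz, fingers], ...]]. A call has 1 to 12 rows; each row shifts and turns the commanded pose from where the row before left it, along the tool's axes as they then stand; what a row does not reach is not made up. A row lasts 1/8 s, in which the tool goes at most 62.5 mm and 10.7 degrees, less where a joint would pass 70% of its speed; a pose out of reach is approached as far as the arm can. A call with a gripper value outside its range is refused whole. The fingers move at their own pace and stop on an object; the grip force is fixed at half the most. Time passes only in rows, so rows that do not move let the fingers close. It gives the time, the measured TCP pose, the force, the opening and the grip force at its end, in the units of the state.
- r.sense(): the state, without advancing time (a new reading comes with each control period).
- r.camera(name): name is "side" or "top"; returns (picture, depth): 420x560x3 uint8, red, green, blue; 420x560 float32, m along the optical axis (not along the pixel's ray), 0 where there is no reading.
- r.camera_params(name): a dict with "fovy" (degrees; the focal length in pixels is half the picture's height over the tangent of half this angle, whatever the lens; pixels are square), "cx", "cy" (the principal point, pixels), "dist_coeffs" ([k1, k2, p1, p2, k3] as OpenCV has them; the pictures are not rectified), "R" (3x3) and "t" (3): a world point X has camera coordinates R X + t. Camera axes: x right, y down, z forward; pixel columns grow to the right and rows downward; lengths in m; the calibration is good to about 2 mm. A picture is of the moment at which its call begins. camera_params takes no time and is no camera call.
- r.close_job(): hands the job in; it is judged then, once.
The state is a dict: "clock": time; "joint_positions": joint angles; "joint_vel": joint speeds; "effort": joint torques, N m; "ee_pos": TCP position; "tool_rot": TCP orientation; "wrist_force": force on the tool from outside, world axes, zero at the start; "torque": the same for the moment, N m; "finger_gap": finger opening in m; "grasp_force": force on a finger pad.
Only numpy, scipy, OpenCV 4.12 (cv2) and the standard library are available. Lean on these libraries where they do the work, as an engineer would, in place of code of your own. Each camera call takes 0.05 s, during which the arm holds its last target. There are 200 camera calls.

## Working session

There is one attempt and no reset: what is moved stays moved. The work goes in short steps, Python scripts to look and compute and a shell command to move; the robot and the scene stay as the last step left them, time stands still between calls to the robot, and variables do not carry over. Pictures are saved under pics/ and viewed, at most 10 in all, crops included, and the job is handed in when it is done.

```bash
mkdir -p pics; cat > h.py <<'E'
import numpy as np, cv2
from plant import r
def K(n):
    p=r.camera_params(n); f=210/np.tan(np.radians(p["fovy"])/2)
    return np.array([[f,0,p["cx"]],[0,f,p["cy"]],[0,0,1]]),np.array(p["dist_coeffs"],float),np.array(p["R"]),np.array(p["t"]).ravel()
def ray(n,uv):
    k,d,R,t=K(n); q=cv2.undistortPoints(np.array(uv,float).reshape(-1,1,2),k,d).reshape(-1,2)
    return np.c_[q,np.ones(len(q))]@R, -R.T@t
def atz(n,uv,z):
    D,c=ray(n,uv); z=np.broadcast_to(z,len(D)); return c+D*((z-c[2])/D[:,2])[:,None]
def proj(n,X):
    k,d,R,t=K(n); return cv2.projectPoints(np.array(X,float).reshape(-1,1,3),cv2.Rodrigues(R)[0],t,k,d)[0].reshape(-1,2)
def shot(n,f,crop=None,s=1):
    a,dp=r.camera(n); np.savez('last_'+n+'.npz',a=a,d=dp)
    b=a if crop is None else a[crop[1]:crop[3],crop[0]:crop[2]]
    cv2.imwrite('pics/'+f,cv2.resize(b[...,::-1],None,fx=s,fy=s,interpolation=cv2.INTER_CUBIC)); return a,dp
E
python3 - <<'E'
from h import *
for n in("top","side"):
    shot(n,n+"0.png",None,1.4); k,d,R,t=K(n); print(n,-R.T@t,R[2],k[0,0])
s=r.sense();print(s)
E
```

```text
top [ 0.32507364 -0.07004509  1.19084219] [ 0.19365399 -0.01441926 -0.98096392] 385.23417440468756
side [0.24276413 0.65553477 0.99285614] [ 0.24641484 -0.58164912 -0.7752187 ] 516.5406528539653
{'clock': 0.1, 'joint_positions': array([-1.28661278,  0.4351686 ,  0.02497287,  1.57401497, -0.01160802,
        1.13401386, -0.07506509]), 'joint_vel': array([ 0.00108419, -0.00144735,  0.00113667, -0.00025898,  0.00046509,
       -0.00090479,  0.00197783]), 'effort': array([ 3.36133744e-03, -6.71756816e+01,  1.02825232e+00, -3.16896594e+01,
        1.58185110e-02,  7.29642969e-03, -5.68822838e-05]), 'ee_pos': array([0.23570369, 0.57862188, 0.40399133]), 'tool_rot': array([-7.83559801e-05,  1.92206811e-01,  9.81354171e-01, -7.25631668e-04]), 'wrist_force': array([ 0.64510821, -1.06338135,  0.04704153]), 'torque': array([ 0.00463138, -0.0219673 , -0.00531739]), 'grasp_force': 0.0, 'finger_gap': 0.0856315820095903}
```

View pics/top0.png

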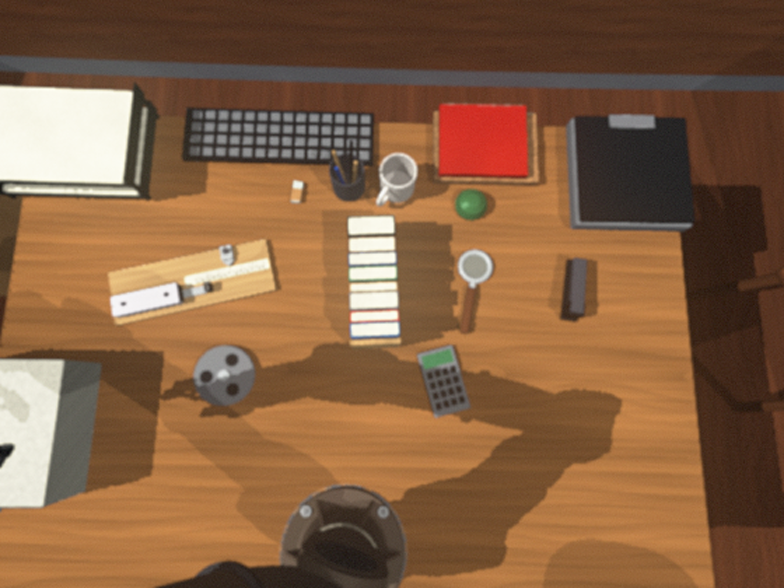

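View pics/side0.png

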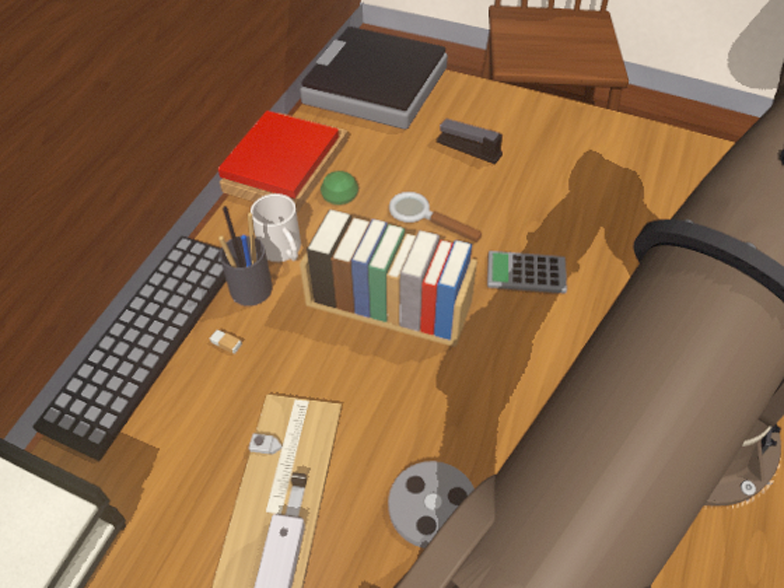

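The overview shows the board at top (190,280)/1.4, with the tab near (208,289)/1.4. The magnifier is at (475,267)/1.4 and the books lie between them. Next I'll look at enlarged crops.

```bash
python3 - <<'E'
from h import *
T=np.load('last_top.npz')['a'];S=np.load('last_side.npz')['a']
def cr(a,x,y,w,h,s):
    b=cv2.resize(a[y:y+h,x:x+w,::-1],None,fx=s,fy=s,interpolation=cv2.INTER_CUBIC).copy()
    for i in range(0,w,10): cv2.putText(b,str(x+i),(i*s,8),0,.3,(0,0,255),1); cv2.line(b,(i*s,8),(i*s,14),(0,0,255),1)
    for i in range(0,h,10): cv2.putText(b,str(y+i),(0,i*s+4),0,.3,(0,0,255),1)
    return b
m=np.zeros((600,800,3),np.uint8)
def put(b,x,y): m[y:y+b.shape[0],x:x+b.shape[1]]=b[:600-y,:800-x]
put(cr(S,160,280,85,140,4),0,0)       # side board
put(cr(T,75,168,125,65,3),345,0)
put(cr(T,120,170,55,50,7),345,205)
cv2.imwrite('pics/m1.png',m)
m[:]=0
put(cr(T,320,172,38,70,8),0,0)
put(cr(S,275,132,75,42,6),310,0)
put(cr(T,242,150,50,100,3),310,270)
put(cr(S,210,145,135,105,2),500,270)
cv2.imwrite('pics/m2.png',m)
E
```

```text
(no output)
```

View pics/m1.png

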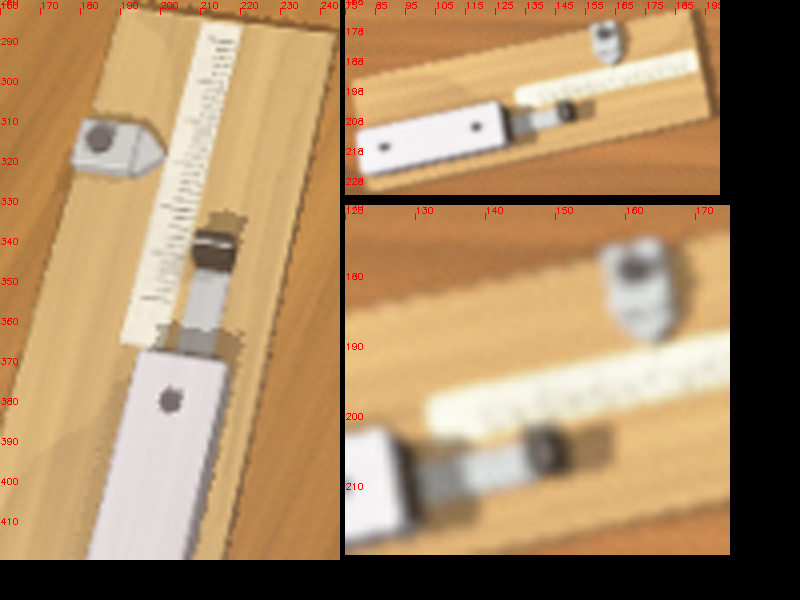

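View pics/m2.png

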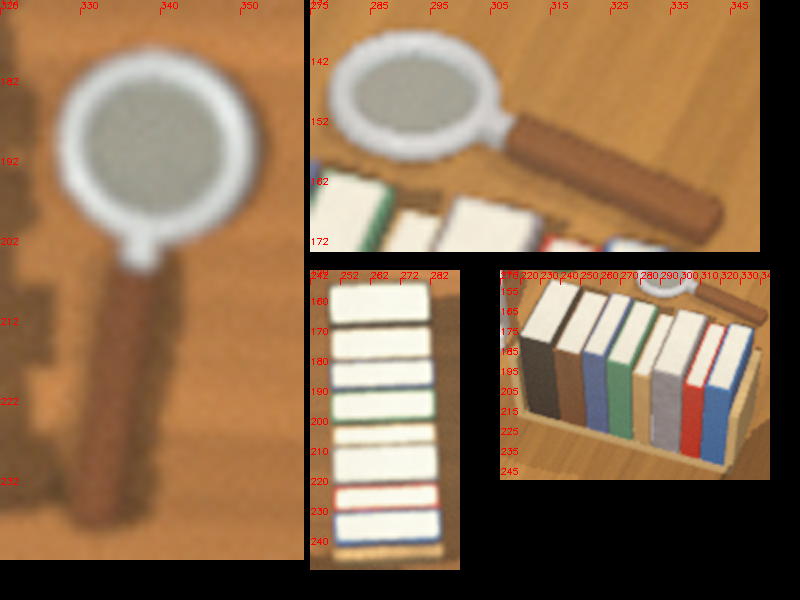

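The side crop shows the index line at about (213.1,340.4) and the pointer nose at (200.9,318.4). The top crop shows the board corners and the rim centre at about (339.4,189.6).

```bash
python3 - <<'E'
from h import *
np.set_printoptions(precision=4,suppress=True)
from scipy.optimize import least_squares as LS
# board: corners top (order +y/-y ends): local (x,y)
tc=np.array([[191,171.3],[197.7,207],[84,231.3],[77.3,194.7]])-.3
sc=np.array([[244,287.5],[190,282]])-.37
loc=np.array([[.06,-.165],[-.06,-.165],[-.06,.185],[.06,.185]])
def W(p,l,z): c,s=np.cos(p[2]),np.sin(p[2]); l=np.atleast_2d(l); return np.c_[p[0]+c*l[:,0]-s*l[:,1],p[1]+s*l[:,0]+c*l[:,1],np.full(len(l),z)]
def f(p,cams=("top","side")):
    e=[]
    if "top" in cams: e.append((proj("top",W(p,loc,.012))-tc).ravel())
    if "side" in cams: e.append((proj("side",W(p,loc[[1,0]],.012))-sc).ravel()); e.append(proj("side",W(p,[[-.025,-.015]],.034))[0]-[213.1,340.4])
    return np.concatenate(e)
for a in range(4):
    s=LS(f,[.45,.3,a*1.57]); print(s.x,np.degrees(s.x[2]),s.cost)
    if a==0 or s.cost<best.cost: best=s
p=best.x; print("best",p,best.fun)
for z,l in((.034,[[213.1,340.4]]),(.020,[[200.9,318.2]])):
    w=atz("side",l,z); c,s_=np.cos(p[2]),np.sin(p[2]); d=w[0,:2]-p[:2]; print("side",w,"local",c*d[0]+s_*d[1],-s_*d[0]+c*d[1])
for z,l in((.034,[[120+(545-345)/7,168+2+(452-205)/7]]),(.016,[[120+(656-345)/7-.4,170+(341-205)/7-.4]])):
    w=atz("top",l,z); d=w[0,:2]-p[:2]; print("top",w,"local",c*d[0]+s_*d[1],-s_*d[0]+c*d[1])
print("mag top",atz("top",[[339.3,189.5],[332.1-.4,237.6]],[.009,.012]))
print("mag side",atz("side",[[292,147.4],[275+(712-310)/6,132+215/6]],[.009,.012]))
print("books top",atz("top",[[248,155],[281,155],[249,241],[286,241]],.145))
E
```

```text
[0.5544 0.338  0.2465] 14.123568710361933 11.543471323509227
[0.5544 0.338  0.2465] 14.123571479661486 11.543471323485464
[0.5544 0.338  0.2465] 14.123571487959481 11.543471323485479
[0.5544 0.338  6.5297] 374.1235710525001 11.543471323485909
best [0.5544 0.338  0.2465] [-0.3618 -0.631   0.1529  0.1791 -1.1131  1.4614  0.3008  0.1774  0.1354
 -1.3665  0.7282 -2.8947 -1.3368  2.5346]
side [[0.5339 0.3114 0.034 ]] local -0.02644890836995923 -0.020713610418549265
side [[0.5839 0.2719 0.02  ]] local 0.012437387325960295 -0.07125074839229498
top [[0.5345 0.3063 0.034 ]] local -0.02708688135568188 -0.025799944147115374
top [[0.59  0.269 0.016]] local 0.01761702973041816 -0.07550606797380217
mag top [[ 0.6019 -0.278   0.009 ]
 [ 0.4492 -0.2521  0.012 ]]
mag side [[ 0.5971 -0.2743  0.009 ]
 [ 0.4482 -0.2509  0.012 ]]
books top [[ 0.6646  0.0036  0.145 ]
 [ 0.6668 -0.0898  0.145 ]
 [ 0.4217 -0.007   0.145 ]
 [ 0.4236 -0.1073  0.145 ]]
```

```bash
cat >> h.py <<'E'
from scipy.spatial.transform import Rotation as Ro
np.set_printoptions(precision=4,suppress=True)
def go(xyz,yaw):
    "remaining: turn (tool rotvec deg) to 'tool y at yaw, z down', shifts mm in target axes"
    s=r.sense(); R0=Ro.from_quat(s["tool_rot"],scalar_first=True)
    best=None
    for a in (yaw,yaw+180):
        c,sn=np.cos(np.radians(a)),np.sin(np.radians(a)); y=np.array([c,sn,0]); z=np.array([0,0,-1.]); M=np.c_[np.cross(y,z),y,z]
        rv=(R0.inv()*Ro.from_matrix(M)).as_rotvec(degrees=True)
        if best is None or np.linalg.norm(rv)<np.linalg.norm(best[0]): best=(rv,M)
    rv,M=best; g=s["ee_pos"]+R0.apply([0,0,r.grasp_offset])
    print("t",s["clock"],"grasp",g,"turn",rv,"shift(after turn)",M.T@(np.array(xyz)-g)*1e3,"F",s["wrist_force"],"gap",s["finger_gap"],"gf",s["grasp_force"],"j",s["joint_positions"])
E
python3 -c "
from h import *
go([.534,.310,.25],14.1)"
```

```text
t 0.1 grasp [0.2356 0.5784 0.2493] turn [-0.0738  0.0457 53.7368] shift(after turn) [-333.0054  223.9864   -0.7085] F [ 0.6451 -1.0634  0.047 ] gap 0.0856315820095903 gf 0.0 j [-1.2866  0.4352  0.025   1.574  -0.0116  1.134  -0.0751]
```

```bash
python3 -m inch '[[[0,0,0,0,0,9,60],[0,0,0,0,0,9,50],[0,0,0,0,0,9,40],[0,0,0,0,0,9,36],[0,0,0,0,0,9,36],[0,0,0,0,0,8.7,36],[-40,27,0,0,0,0,36],[-40,27,0,0,0,0,36],[-40,27,0,0,0,0,36],[-40,27,0,0,0,0,36],[-40,27,0,0,0,0,36],[-40,27,0,0,0,0,36]]]' | tail -c 600; python3 -c "
from h import *
go([.534,.310,.08],14.1)"
```

```text
clock: 1.6
ee_pos: [0.4524, 0.3845, 0.4045]
tool_rot: [-0.0, 0.615, 0.789, -0.0]
wrist_force: [0.6, -0.7, 0.4]
finger_gap: 0.0359
grasp_force: 0.0
t 1.6 grasp [0.4523 0.3844 0.2498] turn [-0.0255  0.0098  0.0446] shift(after turn) [-92.0908  61.0932 169.75  ] F [ 0.6182 -0.7425  0.3567] gap 0.035863219653637285 gf 0.0 j [-1.0162  0.3883  0.3095  1.6715 -0.1296  1.1025 -0.4228]
```

```bash
python3 -m inch '[[[-31,20,0,0,0,0,36],[-31,20,0,0,0,0,36],[-30,21,40,0,0,0,36],[0,0,50,0,0,0,36],[0,0,50,0,0,0,36],[0,0,29,0,0,0,36],[0,0,0,0,0,0,36],[0,0,0,0,0,0,36]]]' | tail -c 600; python3 - <<'E'
from h import *
go([.534,.310,.036],14.1)
a,_=shot("side","s1.png",(170,270,290,380),5)
b,_=shot("top","t1.png",(100,160,200,235),5)
E
```

```text
clock: 2.6
ee_pos: [0.5336, 0.3115, 0.2368]
tool_rot: [0.0, 0.615, 0.789, 0.001]
wrist_force: [-0.3, -0.0, 0.0]
finger_gap: 0.0358
grasp_force: 0.0
t 2.6 grasp [0.5338 0.3117 0.0821] turn [ 0.0744 -0.0205  0.0323] shift(after turn) [-1.6538 -0.1944 46.1259] F [-0.2772 -0.0018  0.0003] gap 0.03580063912450833 gf 0.0 j [-0.8032  0.6091  0.2781  1.7793 -0.2245  0.7828 -0.1663]
```

View pics/s1.png

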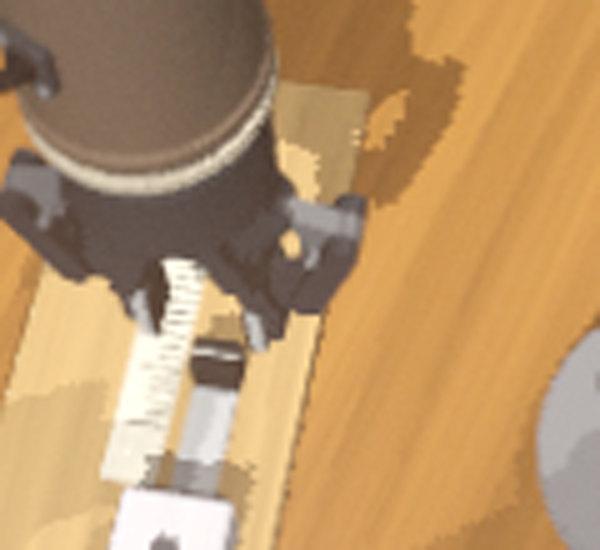

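The view shows the open fingers straddling the tab from above, with fingertips at crop (150,325) and (260,345). The white line is at crop (217,352).

```bash
python3 - <<'E'
from h import *
c,s=np.cos(np.radians(14.1)),np.sin(np.radians(14.1))
print(proj("side",[[.5338+c*d,.3117+s*d,.0655] for d in(-.025,-.018,.018,.025)]),proj("side",[[.5338,.3117,.034]]))
print((np.array([[150,325],[260,345]])/5)+[170,270])
E
```

```text
[[223.8665 335.5871]
 [220.3327 335.081 ]
 [202.266  332.4649]
 [198.7748 331.9538]] [[213.0593 340.532 ]]
[[200. 335.]
 [222. 339.]]
```

```bash
python3 -m inch '[[[-1,0,16,0,0,0,36],[0,0,15,0,0,0,36],[0,0,10,0,0,0,36],[0,0,4,0,0,0,36],[0,0,0,0,0,0,36]]]' | tail -c 200; python3 -c "
from h import *
go([.534,.310,.036],14.1)"
```

```text
clock: 3.32
ee_pos: [0.5333, 0.3103, 0.1904]
tool_rot: [-0.0, 0.615, 0.789, -0.0]
wrist_force: [0.7, -0.9, -0.5]
finger_gap: 0.036
grasp_force: 0.0
t 3.325 grasp [0.5333 0.3103 0.0357] turn [-0.0306  0.0122  0.0294] shift(after turn) [-0.4276  0.6573 -0.345 ] F [ 0.7418 -0.8906 -0.4689] gap 0.03603002162574318 gf 0.0 j [-0.7849  0.6716  0.2543  1.8057 -0.2467  0.6958 -0.1465]
```

```bash
python3 -m inch '[[[0,0,0,0,0,0,16],[0,0,0,0,0,0,16],[0,0,0,0,0,0,10],[0,0,0,0,0,0,10],[0,0,0,0,0,0,10]]]' | tail -c 200; python3 -c "
from h import *
go([.534,.310,.036],14.1)"
```

```text
clock: 3.95
ee_pos: [0.5352, 0.3107, 0.1917]
tool_rot: [0.001, 0.615, 0.789, 0.002]
wrist_force: [6.8, 2.4, -5.2]
finger_gap: 0.0182
grasp_force: 59.7
t 3.95 grasp [0.536 0.311 0.037] turn [ 0.3026 -0.0366  0.0025] shift(after turn) [-0.5243 -2.1588  0.9919] F [ 6.8433  2.4309 -5.1669] gap 0.018151680716790256 gf 59.70558285713196 j [-0.7848  0.6706  0.2555  1.8033 -0.2464  0.6935 -0.1466]
```

```bash
python3 -m inch '[[[0,2.5,0,0,0,0,10],[-8,0,0,0,0,0,10],[-9,0,0,0,0,0,10],[-9,0,0,0,0,0,10],[-9,0,0,0,0,0,10],[-9,0,0,0,0,0,10],[0,0,0,0,0,0,10],[0,0,0,0,0,0,10]]]' | tail -c 200; python3 - <<'E'
from h import *
go([.534,.310,.036],14.1)
shot("side","s2.png",(170,280,250,370),6)
E
```

```text
clock: 4.95
ee_pos: [0.5463, 0.27, 0.1916]
tool_rot: [-0.001, 0.614, 0.789, 0.001]
wrist_force: [-1.7, 4.6, 4.2]
finger_gap: 0.0183
grasp_force: 60.8
t 4.95 grasp [0.5463 0.2704 0.0369] turn [ 0.0578 -0.1432  0.1127] shift(after turn) [41.4144 -2.3252  0.9019] F [-1.6505  4.6058  4.2284] gap 0.018297719366144934 gf 60.790278911590576 j [-0.714   0.6596  0.2471  1.826  -0.243   0.6838 -0.0796]
```

View pics/s2.png

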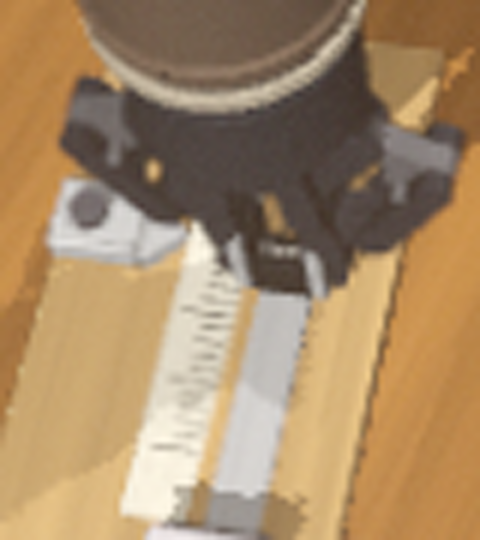

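The line is at crop (280,247) and the nose tip at crop (187,233). The tab has moved about 41 mm and still has some way to go.

```bash
python3 - <<'E'
from h import *
c,s=np.cos(np.radians(14.12)),np.sin(np.radians(14.12))
def L(uv,z):
    w=atz("side",[uv],z)[0]; d=w[:2]-[.5544,.338]; return w,np.array([c*d[0]+s*d[1],-s*d[0]+c*d[1]])*1e3
print(L((170+280/6-.4,280+247/6-.4),.034)); 
for v in(229,233,237): print(L((170+187/6-.4,280+v/6-.4),.02),L((170+187/6-.4,280+v/6-.4),.012))
E
```

```text
(array([0.5473, 0.2703, 0.034 ]), array([-23.3889, -63.8927]))
(array([0.5846, 0.2711, 0.02  ]), array([ 12.9845, -72.232 ])) (array([0.5874, 0.268 , 0.012 ]), array([ 14.9395, -75.9834]))
(array([0.5839, 0.2725, 0.02  ]), array([ 12.6276, -70.7394])) (array([0.5867, 0.2693, 0.012 ]), array([ 14.5796, -74.4785]))
(array([0.5832, 0.2738, 0.02  ]), array([ 12.2713, -69.2491])) (array([0.586 , 0.2707, 0.012 ]), array([ 14.2204, -72.976 ]))
```

```bash
python3 -m inch '[[[-4,0,0,0,0,0,10],[-4,0,0,0,0,0,10],[0,0,0,0,0,0,10],[0,0,0,0,0,0,10],[0,0,0,0,0,0,10]]]' | tail -c 200; python3 -c "
from h import *
go([.534,.310,.036],14.1)"
python3 -m inch '[[[0,0,0,0,0,0,20],[0,0,0,0,0,0,30],[0,0,0,0,0,0,34],[0,0,0,0,0,0,34],[0,0,-15,0,0,0,34],[0,0,-40,0,0,0,34],[0,0,-50,0,0,0,36],[60,0,-40,0,0,0,36],[60,0,0,0,0,0,36],[60,0,0,0,0,0,36],[0,0,0,0,0,0,36]]]' | tail -c 200; python3 - <<'E'
from h import *
go([.534,.310,.036],14.1)
a,_=shot("side","s3.png",(170,280,250,370),6); b,_=r.camera("top")
np.savez('last_top.npz',a=b)
m=np.zeros((600,800,3),np.uint8)
A=cv2.resize(a[295:345,175:235,::-1],None,fx=12,fy=12,interpolation=cv2.INTER_CUBIC); cv2.imwrite('pics/s3.png',A)
E
```

```text
clock: 5.62
ee_pos: [0.5481, 0.2629, 0.1916]
tool_rot: [-0.001, 0.614, 0.789, 0.001]
wrist_force: [-2.8, 7.0, 4.2]
finger_gap: 0.0182
grasp_force: 60.8
t 5.625 grasp [0.5481 0.2635 0.0369] turn [ 0.0638 -0.1869  0.1517] shift(after turn) [48.5547 -2.3427  0.9107] F [-2.7964  6.9729  4.1538] gap 0.01824657606405989 gf 60.83063006401062 j [-0.7014  0.6576  0.2453  1.8299 -0.2426  0.6813 -0.0674]
clock: 7.0
ee_pos: [0.503, 0.4335, 0.331]
tool_rot: [-0.002, 0.611, 0.791, 0.001]
wrist_force: [0.6, -1.4, 0.4]
finger_gap: 0.0358
grasp_force: 0.0
t 7.0 grasp [0.5028 0.434  0.1763] turn [-0.0201 -0.2105  0.5435] shift(after turn) [-127.8588    0.0646  140.2722] F [ 0.6064 -1.4338  0.4088] gap 0.03577059089910167 gf 0.0 j [-0.9795  0.5676  0.294   1.5747 -0.1873  1.0255 -0.3762]
```

View pics/s3.png

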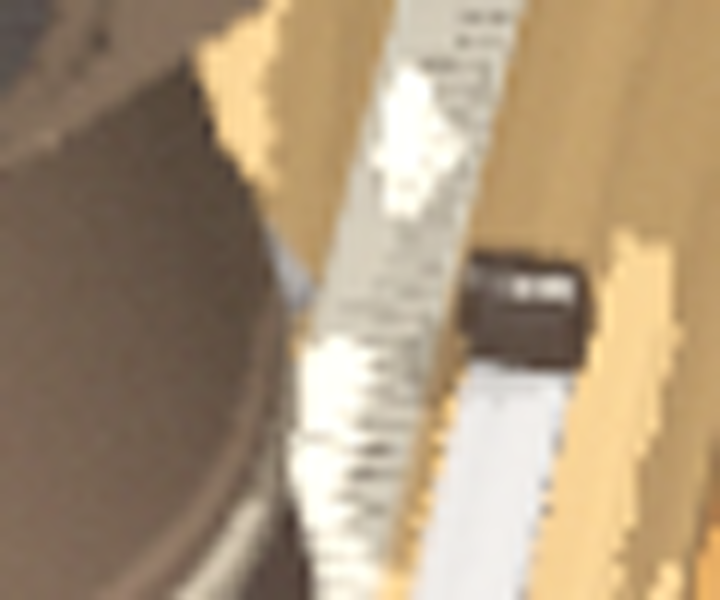

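The line is at about crop (525,283), and the arm hides the pointer. I'll move aside and look again.

```bash
python3 -m inch '[[[0,-50,-20,0,0,0,60],[0,-50,-20,0,0,0,60],[0,-50,-10,0,0,0,60],[0,-40,0,0,0,0,60],[0,0,0,0,0,0,60]]]' | tail -c 200; python3 - <<'E'
from h import *
a,_=r.camera("side"); b,_=r.camera("top")
for i in range(4): a2,_=r.camera("side"); a=a.astype(float)+a2; b=b.astype(float)+r.camera("top")[0]
a=(a/5).clip(0,255).astype(np.uint8); b=(b/5).clip(0,255).astype(np.uint8)
np.savez('rel.npz',a=a,b=b)
A=cv2.resize(a[300:345,172:232,::-1],None,fx=10,fy=10,interpolation=cv2.INTER_CUBIC)
B=cv2.resize(b[172:212,140:180,::-1],None,fx=5,fy=5,interpolation=cv2.INTER_CUBIC)
m=np.zeros((600,800,3),np.uint8); m[:450,:600]=A; m[:200,600:]=B; cv2.imwrite('pics/s4.png',m)
E
```

```text
clock: 7.72
ee_pos: [0.3207, 0.379, 0.3811]
tool_rot: [-0.001, 0.615, 0.789, -0.0]
wrist_force: [0.8, 1.2, 0.4]
finger_gap: 0.0603
grasp_force: 0.0
```

View pics/s4.png

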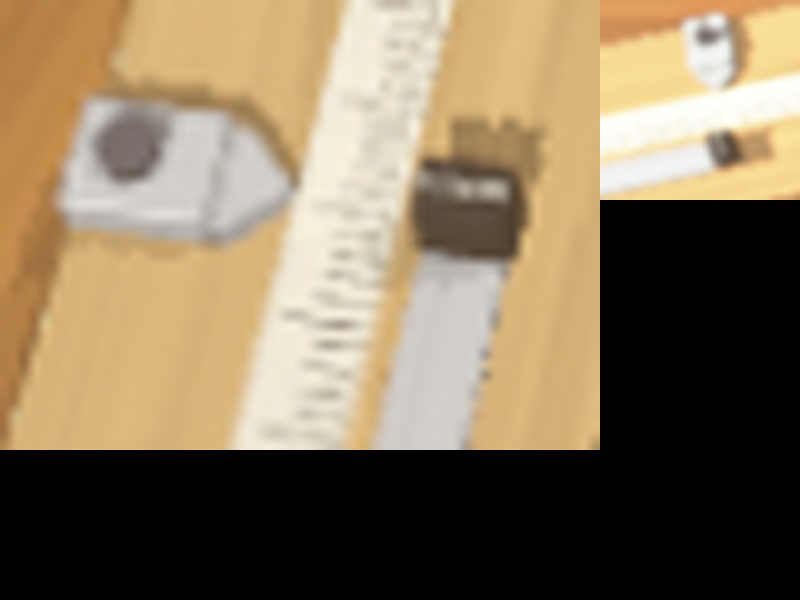

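The line centre is at crop (468,187) and the nose tip at (296,~184). The block's front top corners are at (235,108) and (208,228).

```bash
python3 - <<'E'
from h import *
def L(cam,uv,z,yaw):
    w=atz(cam,[uv],z)[0]; c,s=np.cos(np.radians(yaw)),np.sin(np.radians(yaw)); d=w[:2]-[.5544,.338]; return np.array([c*d[0]+s*d[1],-s*d[0]+c*d[1]])*1e3
S=lambda x,y:(172+x/10-.45,300+y/10-.45); T=lambda x,y:(140+(x-600)/5-.4,172+y/5-.4)
for yaw in(13.6,14.1,14.6):
    print(yaw)
    for n,p,z in(("line",(468,187),.034),("tip top",(296,181),.02),("tip bot",(297,195),.012),("far corner",(235,108),.024),("near corner",(208,228),.024),("back far",(88,97),.024),("back near",(65,203),.024)): print(n,L("side",S(*p),z,yaw))
    for n,p,z in(("Ttab",(724,149),.034),("Ttip",(718,87),.016)): print(n,L("top",T(*p),z,yaw))
w=np.array([.5544,.338])
# predicted blade edges direction check: blade in side crop
for p in ((425,260),(376,450)),((508,262),(463,450)):
    q=atz("side",[S(*x) for x in p],.014)[:,:2]; d=q[0]-q[1]; print("blade yaw",np.degrees(np.arctan2(d[0],-d[1])))
for p in (((350,0),(238,445)),):
    q=atz("side",[S(*x) for x in p],.012)[:,:2]; d=q[0]-q[1]; print("ruler yaw",np.degrees(np.arctan2(d[0],-d[1])))
E
```

```text
13.6
line [-25.7522 -70.3168]
tip top [ 12.914  -72.5016]
tip bot [ 13.9071 -73.1208]
far corner [ 28.6508 -84.9647]
near corner [ 27.3188 -57.2575]
back far [ 59.896  -82.4172]
back near [ 58.1351 -57.8892]
Ttab [-25.1413 -74.3039]
Ttip [ 18.9751 -72.9264]
14.1
line [-26.3648 -70.0894]
tip top [ 12.2808 -72.6115]
tip bot [ 13.2685 -73.2394]
far corner [ 27.9083 -85.2115]
near corner [ 26.8181 -57.4937]
back far [ 59.1745 -82.9368]
back near [ 57.6278 -58.3943]
Ttab [-25.7888 -74.0817]
Ttip [ 18.338  -73.0892]
14.6
line [-26.9754 -69.8567]
tip top [ 11.6467 -72.7159]
tip bot [ 12.6288 -73.3524]
far corner [ 27.1636 -85.4518]
near corner [ 26.3154 -57.7255]
back far [ 58.4485 -83.45  ]
back near [ 57.116 -58.895]
Ttab [-26.4343 -73.8538]
Ttip [ 17.6995 -73.2464]
blade yaw 13.225274217318828
blade yaw 13.6621916205323
ruler yaw 14.435001046003908
```

```bash
cat > fit.py <<'E'
from h import *
from scipy.optimize import minimize
D=np.load('rel.npz'); U=8
def loc2w(p,l): c,s=np.cos(p[2]),np.sin(p[2]); l=np.array(l,float); return np.c_[p[0]+c*l[:,0]-s*l[:,1],p[1]+s*l[:,0]+c*l[:,1],l[:,2]]
def prism(xy,z0,z1): return [(x,y,z) for x,y in xy for z in(z0,z1)]
TAB=[prism([(-.01,-.007),(.01,-.007),(.01,.007),(-.01,.007)],.012,.034)]
PTR=[prism([(0,0),(.015,.013),(.015,-.013)],.012,.020),prism([(.015,-.013),(.047,-.013),(.047,.013),(.015,.013)],.012,.024)]
def sil(cam,parts,p,box):
    x0,y0,x1,y1=box; m=np.zeros(((y1-y0)*U,(x1-x0)*U),np.uint8)
    for q in parts:
        uv=(proj(cam,loc2w(p,q))-[x0-.5,y0-.5])*U-.5
        cv2.fillConvexPoly(m,np.round(cv2.convexHull((uv*16).astype(np.int32))).astype(np.int32),255,shift=4)
    return cv2.resize(m,(x1-x0,y1-y0),interpolation=cv2.INTER_AREA)/255.
def fit(cam,parts,box,alpha,p0,yaw):
    x0,y0,x1,y1=box
    f=lambda q:np.sum((sil(cam,parts,[q[0],q[1],yaw],box)-alpha)**2)
    return minimize(f,p0,method="Nelder-Mead",options=dict(initial_simplex=np.array([p0,[p0[0]+.006,p0[1]],[p0[0],p0[1]+.006]]),xatol=1e-5,fatol=1e-4))
def run(tab0,ptr0,boxes):
  for cam,k in(("side","a"),("top","b")):
    im=D[k].astype(float)
    for yd in(13.6,14.2,14.8):
      yaw=np.radians(yd); o={}
      for n,parts,box,p0 in(("tab",TAB,boxes[cam][0],tab0),("ptr",PTR,boxes[cam][1],ptr0)):
        x0,y0,x1,y1=box; c=im[y0:y1,x0:x1]
        if n=="tab": v=c.max(2); al=np.clip((150-v)/90,0,1)
        else: sat=(c[...,0]-c[...,2])/np.maximum(c[...,0],1); al=np.clip((.32-sat)/.26,0,1)
        if n=="ptr": # ignore ruler: beyond predicted nose
            g=sil(cam,[prism([(-.004,-.02),(-.004,.02),(.055,.02),(.055,-.02)],.012,.022)],[*ptr0,yaw],box); al=al*(g>.5)
        if n=="tab": # fill line
            al=cv2.morphologyEx(al,cv2.MORPH_CLOSE,np.ones((3,3)))
        s=fit(cam,parts,box,al,p0,yaw); o[n]=s.x; e=s.fun; print(cam,yd,n,s.x,"res",round(e,2),"mass",round(al.sum(),1),round(sil(cam,parts,[*s.x,yaw],box).sum(),1))
      d=o["ptr"]-o["tab"]; print("   ptr-tab local mm: across",(d@[np.cos(yaw),np.sin(yaw)])*1e3,"along",(d@[-np.sin(yaw),np.cos(yaw)])*1e3)
if __name__=="__main__":
    run([.546,.263],[.584,.271],{"side":((211,313,227,327),(176,307,204,327)),"top":((159,196,168,207),(155,172,170,191))})
E
python3 fit.py
```

```text
side 13.6 tab [0.5461 0.2652] res 23.0 mass 65.3 116.3
side 13.6 ptr [0.5837 0.2716] res 30.21 mass 264.9 275.3
   ptr-tab local mm: across 38.04381704823496 along -2.6163963893945215
side 14.2 tab [0.5465 0.2652] res 23.06 mass 65.3 116.9
side 14.2 ptr [0.5834 0.2715] res 30.03 mass 264.9 275.8
   ptr-tab local mm: across 37.37134862717572 along -2.911912679559367
side 14.8 tab [0.5454 0.2662] res 23.15 mass 65.3 111.9
side 14.8 ptr [0.5837 0.2712] res 29.71 mass 264.9 275.9
   ptr-tab local mm: across 38.2197894369275 along -4.993069665971683
top 13.6 tab [0.564 0.239] res 5.68 mass 12.0 0.0
top 13.6 ptr [0.5856 0.2715] res 9.21 mass 127.2 125.5
   ptr-tab local mm: across 28.614537448260965 along 26.483555264535518
top 14.2 tab [0.564 0.239] res 5.68 mass 12.0 0.0
top 14.2 ptr [0.5858 0.2712] res 9.24 mass 127.2 125.7
   ptr-tab local mm: across 29.020443620074683 along 25.867315861296174
top 14.8 tab [0.564 0.239] res 5.68 mass 12.0 0.0
top 14.8 ptr [0.5858 0.2709] res 9.27 mass 127.2 125.7
   ptr-tab local mm: across 29.232665019014156 along 25.281053385493202
```

```bash
python3 - <<'E'
from fit import *
im=D["a"].astype(float); print(im[312:328,211:227].max(2).astype(int))
yaw=np.radians(14.2)
box=(211,312,227,328); c=im[312:328,211:227]; 
for t in(130,150):
    al=np.clip((t-c.max(2))/30,0,1); al=cv2.morphologyEx(al,cv2.MORPH_CLOSE,np.ones((5,5)))
    s=fit("side",TAB,box,al,[.546,.263],yaw); d=np.array([.5835,.2715])-s.x
    print(s.x,s.fun,al.sum(),"across",d@[np.cos(yaw),np.sin(yaw)],"along",d@[-np.sin(yaw),np.cos(yaw)])
E
```

```text
[[218 222 244 220 212 215 161 160 161 168 208 166 169 204 197 201]
 [219 219 241 214 212 217 162 160 162 167 166 167 167 160 160 191]
 [231 231 227 212 213 217 163 161 163 169 166 167 167 158 163 217]
 [231 232 219 180 178 186 141 139 147 159 157 167 166 156 161 200]
 [228 243 209 112  91 106  97  98 108 125 124 141 147 157 161 195]
 [214 238 192 149 116 112 113  93  91  91  91  91 112 157 164 217]
 [232 225 167 140 126 126 145 168 144 168 173 142  94 159 196 218]
 [226 219 132  98 107 108 127 157 138 159 167 146  86 149 217 218]
 [235 205 120  94  92  92  91  90  91  90  92 101  85 128 218 217]
 [226 196 116  90  92  92  93  94  93  93  92  86  85 130 217 217]
 [204 193 125  91  91  90  90  91  93  90  90  86  84 137 217 217]
 [204 193 145  97  90  90  90  90  89  89  88  86  92 198 218 217]
 [201 192 149  99  89  90  89  90  89  90  88  86  96 217 217 217]
 [202 193 187 158 150 126 106 104  90  90  89  88 124 217 218 218]
 [199 194 195 186 181 176 176 176 175 174 163 151 201 217 217 217]
 [199 194 192 188 187 186 188 189 191 203 200 166 216 217 216 217]]
[0.5464 0.2656] 13.622987312572088 105.63333333333334 across 0.03738863432047022 along -0.003360410155007057
[0.5462 0.2654] 16.554109957708572 128.39999999999998 across 0.037607018413033065 along -0.0032693892428302257
```

```bash
python3 -c "
from h import *
go([.548,.263,.10],14.1)"
```

```text
t 8.225 grasp [0.3227 0.3808 0.2255] turn [-0.0053  0.0249 -0.0081] shift(after turn) [-169.17    189.8273  125.4785] F [-0.9565  0.7981 -0.2425] gap 0.05978565685223181 gf 0.0 j [-1.2159  0.2548  0.2975  1.9253 -0.0891  0.9744 -0.6314]
```

```bash
python3 -m inch '[[[-34,38,5,0,0,0,36],[-34,38,10,0,0,0,36],[-34,38,20,0,0,0,36],[-34,38,30,0,0,0,36],[-33,38,30,0,0,0,36],[0,0,30,0,0,0,36],[0,0,0,0,0,0,36],[0,0,0,0,0,0,36]]]' | tail -c 200; python3 -c "
from h import *
go([.548,.263,.036],14.1)"
```

```text
clock: 9.22
ee_pos: [0.5477, 0.2642, 0.2562]
tool_rot: [-0.0, 0.614, 0.789, 0.0]
wrist_force: [-0.1, -0.6, 0.0]
finger_gap: 0.0366
grasp_force: 0.0
t 9.225 grasp [0.5477 0.2642 0.1015] turn [ 0.0303 -0.0274  0.0923] shift(after turn) [-1.2748 -0.0471 65.5359] F [-0.0807 -0.5771  0.0186] gap 0.036570058340777895 gf 0.0 j [-0.7577  0.5746  0.3222  1.7935 -0.2401  0.8112 -0.0699]
```

```bash
python3 -m inch '[[[0,0,25,0,0,0,36],[0,0,20,0,0,0,36],[0,0,15,0,0,0,36],[0,0,5,0,0,0,36],[0,0,0,0,0,0,36],[0,0,0,0,0,0,16],[0,0,0,0,0,0,10],[0,0,0,0,0,0,10],[0,0,0,0,0,0,10]]]' | tail -c 200; python3 -c "
from h import *
go([.548,.263,.036],14.1)"
```

```text
clock: 10.35
ee_pos: [0.548, 0.2636, 0.1914]
tool_rot: [0.0, 0.615, 0.789, 0.001]
wrist_force: [-2.0, -1.4, 6.0]
finger_gap: 0.0187
grasp_force: 58.8
t 10.35 grasp [0.5482 0.2637 0.0367] turn [ 0.0677 -0.0341  0.0282] shift(after turn) [-0.6254 -0.3414  0.6944] F [-2.0326 -1.3763  6.0436] gap 0.018656311553266296 gf 58.80443572998047 j [-0.7299  0.6624  0.2854  1.8316 -0.2776  0.6852 -0.039 ]
```

```bash
python3 -m inch '[[[-1.5,0,0,0,0,0,10],[-1.5,0,0,0,0,0,10],[0,0,0,0,0,0,10],[0,0,0,0,0,0,10]]]' | tail -c 200; python3 -c "
from h import *
go([.548,.263,.036],14.1)"
```

```text
clock: 10.85
ee_pos: [0.5481, 0.263, 0.1914]
tool_rot: [-0.001, 0.614, 0.789, 0.002]
wrist_force: [-2.4, 6.0, 4.0]
finger_gap: 0.018
grasp_force: 58.7
t 10.85 grasp [0.5482 0.2636 0.0367] turn [ 0.08   -0.1961  0.1516] shift(after turn) [-0.4911 -0.3197  0.6824] F [-2.4228  5.9513  4.0403] gap 0.017979322319255676 gf 58.715500831604004 j [-0.726   0.6617  0.2822  1.8322 -0.279   0.6841 -0.0344]
```

```bash
python3 -m inch '[[[-1.2,0,0,0,0,0,10],[-1.2,0,0,0,0,0,10],[0,0,0,0,0,0,10],[0,0,0,0,0,0,10]]]' | tail -c 200; python3 -c "
from h import *
go([.548,.263,.036],14.1)"
```

```text
clock: 11.35
ee_pos: [0.5486, 0.2612, 0.1914]
tool_rot: [-0.001, 0.614, 0.79, 0.002]
wrist_force: [-3.6, 8.5, 4.4]
finger_gap: 0.0182
grasp_force: 58.7
t 11.35 grasp [0.5486 0.2619 0.0367] turn [ 0.0849 -0.2366  0.1793] shift(after turn) [ 1.1979 -0.3341  0.6961] F [-3.5517  8.4963  4.4325] gap 0.018162131792331532 gf 58.69316875934601 j [-0.7224  0.6611  0.2812  1.8332 -0.2791  0.6833 -0.0307]
```

```bash
python3 -m inch '[[[0,0,0,0,0,0,20],[0,0,0,0,0,0,30],[0,0,0,0,0,0,34],[0,0,0,0,0,0,34],[0,0,-15,0,0,0,34],[0,0,-40,0,0,0,36],[0,0,-55,0,0,0,40],[0,0,-55,0,0,0,50],[0,0,-55,0,0,-8,60],[0,0,-45,0,0,-10,60],[0,0,0,0,0,-10,60],[0,0,0,0,0,-10,60]]]' | tail -c 200; python3 -c "
from h import *
go([.5255,-.2638,.30],80.6)"
```

```text
clock: 12.85
ee_pos: [0.5489, 0.2578, 0.4574]
tool_rot: [0.001, 0.322, 0.947, 0.001]
wrist_force: [-1.1, 0.2, -0.8]
finger_gap: 0.0597
grasp_force: 0.0
t 12.85 grasp [0.5492 0.2579 0.3027] turn [  0.1045   0.0836 -28.1639] shift(after turn) [ -61.8568 -518.6084    2.651 ] F [-1.1494  0.2483 -0.8485] gap 0.059697187434795955 gf 0.0 j [-0.7004  0.3672  0.2449  1.5589 -0.0927  1.2246  0.4753]
```

```bash
python3 -m inch '[[[0,0,0,0,0,-9.4,50],[0,0,0,0,0,-9.4,50],[0,0,0,0,0,-9.4,50],[-7,-57,0,0,0,0,50],[-7,-57,0,0,0,0,50],[-7,-58,0,0,0,0,50],[-7,-58,0,0,0,0,50],[-7,-58,0,0,0,0,50],[-7,-58,0,0,0,0,50],[-7,-57,0,0,0,0,50],[-7,-57,0,0,0,0,50],[-6,-58,0,0,0,0,50]]]' | tail -c 200; python3 - <<'E'
from h import *
go([.5255,-.2638,.10],80.6)
a=0;b=0
for i in range(5): a=a+r.camera("side")[0].astype(float)/5
b=r.camera("top")[0]
a=a.clip(0,255).astype(np.uint8)
np.savez('rel.npz',a=a,b=b)
A=cv2.resize(a[300:345,172:232,::-1],None,fx=10,fy=10,interpolation=cv2.INTER_CUBIC)
B=cv2.resize(a[100:200,260:360,::-1],None,fx=2,fy=2)
C=cv2.resize(b[165:265,300:400,::-1],None,fx=2,fy=2)
m=np.zeros((600,800,3),np.uint8); m[:450,:600]=A; m[:200,600:]=B; m[200:400,600:]=C;cv2.imwrite('pics/s5.png',m)
E
```

```text
clock: 14.35
ee_pos: [0.5225, -0.2646, 0.4566]
tool_rot: [0.001, 0.084, 0.996, -0.0]
wrist_force: [0.8, 0.0, -0.2]
finger_gap: 0.0498
grasp_force: 0.0
t 14.35 grasp [ 0.5227 -0.2647  0.3019] turn [-0.0034  0.0748 -0.2683] shift(after turn) [ -2.6161   1.3371 201.9378] F [ 0.8464  0.0052 -0.2013] gap 0.049826101684180724 gf 0.0 j [ 0.1074  0.3374  0.371   1.6189 -0.1291  1.2082  1.9072]
```

View pics/s5.png

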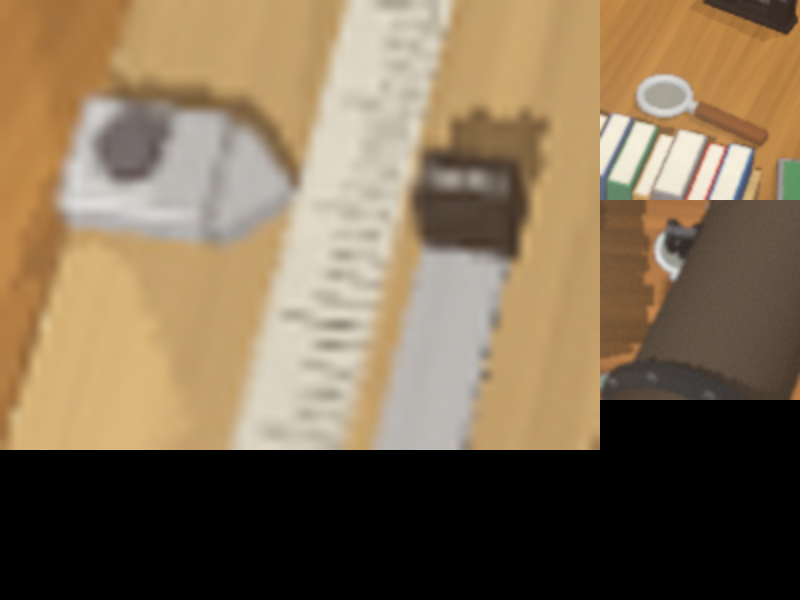

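The line is now at crop (468,180) and the nose tip at (296,186). The magnifier is undisturbed. I'll do a quick numeric check.

```bash
python3 - <<'E'
from fit import *
im=D["a"].astype(float)
for c in range(213,224): print(c,im[315:321,c].max(1).astype(int))
box=(176,307,204,327); c=im[307:327,176:204]; yaw=np.radians(14.1)
sat=(c[...,0]-c[...,2])/np.maximum(c[...,0],1)
for t in(.3,.36):
    al=np.clip((t-sat)/.22,0,1)*(sil("side",[prism([(-.004,-.02),(-.004,.02),(.055,.02),(.055,-.02)],.012,.022)],[.584,.271,yaw],box)>.5)
    s=fit("side",PTR,box,al,[.584,.271],yaw); q=s.x-.038*np.array([np.cos(yaw),np.sin(yaw)])
    print(s.x,s.fun,"level line px",proj("side",[[*q,.034]]),"1mm on",proj("side",[[q[0]+.000244,q[1]-.00097,.034]]), "tip top",proj("side",[[*s.x,.02]]))
E
```

```text
213 [196 200 186 147 113 110]
214 [122 114 121 100  80  80]
215 [ 92  97 131 114  79  80]
216 [ 91  80 151 141  80  83]
217 [ 88  80 152 144  79  83]
218 [ 98  80 125 120  80  82]
219 [101  80 151 145  80  81]
220 [116  78 124 130  93  81]
221 [115  78  97 110  95  78]
222 [117  84  95 111  95  77]
223 [123  89  77  74  74  74]
[0.5837 0.2715] 28.964975885098813 level line px [[218.2124 317.5304]] 1mm on [[218.3166 317.0933]] tip top [[201.0499 318.0702]]
[0.5836 0.2717] 35.2819860031112 level line px [[218.246 317.62 ]] 1mm on [[218.3502 317.1828]] tip top [[201.0811 318.1586]]
```

```bash
python3 -m inch '[[[-2.6,1.3,50,0,0,0,50],[0,0,50,0,0,0,50],[0,0,50,0,0,0,50],[0,0,50,0,0,0,50],[0,0,30,0,0,0,50],[0,0,20,0,0,0,50],[0,0,15,0,0,0,50],[0,0,10,0,0,0,50],[0,0,4,0,0,0,50],[0,0,0,0,0,0,50]]]' | tail -c 200; python3 -c "
from h import *
go([.5255,-.2638,.023],80.6)"
```

```text
clock: 15.9
ee_pos: [0.5261, -0.262, 0.1767]
tool_rot: [0.0, 0.084, 0.996, -0.0]
wrist_force: [0.2, -0.2, 0.3]
finger_gap: 0.0504
grasp_force: 0.0
t 15.9 grasp [ 0.5262 -0.262   0.022 ] turn [ 0.0003  0.0262 -0.2621] shift(after turn) [ 0.4134 -1.8978 -1.0432] F [ 0.2055 -0.2392  0.3163] gap 0.05036802481505885 gf 0.0 j [ 0.1931  0.6592  0.2573  1.8891 -0.2693  0.6264  2.0203]
```

```bash
python3 -m inch '[[[0,-1.5,0,0,0,0,30],[0,0,0,0,0,0,20],[0,0,0,0,0,0,10],[0,0,0,0,0,0,10],[0,0,0,0,0,0,10],[0,0,-2,0,0,0,10],[0,0,-4,0,0,0,10],[0,0,-4,0,0,0,10],[0,0,0,0,0,0,10]]]' | tail -c 200; python3 - <<'E'
from h import *
go([.5255,-.2638,.26],80.6)
shot("side","s6.png",(230,100,370,205),5)
E
```

```text
clock: 17.02
ee_pos: [0.5259, -0.2635, 0.1868]
tool_rot: [0.0, 0.084, 0.996, -0.0]
wrist_force: [-0.7, -0.1, -2.4]
finger_gap: 0.0187
grasp_force: 58.6
t 17.025 grasp [ 0.526  -0.2636  0.0321] turn [-0.007   0.04   -0.2631] shift(after turn) [   0.4423   -0.313  -227.9232] F [-0.6999 -0.0742 -2.423 ] gap 0.018679679070294476 gf 58.605244159698486 j [ 0.1909  0.6444  0.2641  1.8839 -0.2635  0.6462  2.0179]
```

View pics/s6.png

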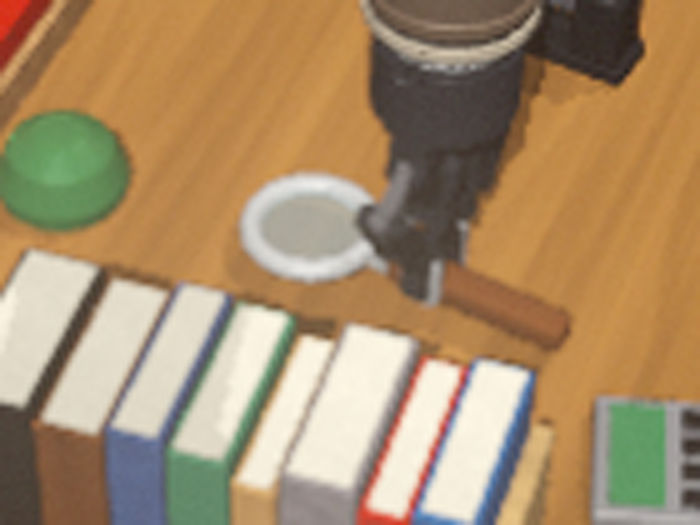

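The picture shows the handle gripped and the magnifier lifted level, with nothing else touched. Next I raise it and carry it over the books.

```bash
python3 -m inch '[[[0,0,-20,0,0,0,10],[0,0,-35,0,0,0,10],[0,0,-40,0,0,0,10],[0,0,-40,0,0,0,10],[0,0,-40,0,0,0,10],[0,0,-35,0,0,0,10],[0,0,-20,0,0,0,10],[0,0,0,0,0,0,10]]]' | tail -c 200; python3 - <<'E'
from h import *
go([.4753,.2439,.26],80.6)
E
```

```text
clock: 18.08
ee_pos: [0.5259, -0.2637, 0.4176]
tool_rot: [0.001, 0.084, 0.996, -0.0]
wrist_force: [0.8, 0.5, -1.1]
finger_gap: 0.0183
grasp_force: 58.8
t 18.075 grasp [ 0.5263 -0.2638  0.2629] turn [-0.0212  0.1544 -0.2692] shift(after turn) [133.2206 492.5803   2.8818] F [ 0.7956  0.4601 -1.09  ] gap 0.01834161182961268 gf 58.82528364658356 j [ 0.1076  0.3708  0.3688  1.6717 -0.1459  1.1235  1.9185]
```

```bash
python3 -m inch '[[[6,20,0,0,0,0,10],[11,40,0,0,0,0,10],[12,45,0,0,0,0,10],[12,45,0,0,0,0,10],[12,45,0,0,0,0,10],[12,45,0,0,0,0,10],[12,45,0,0,0,0,10],[12,45,0,0,0,0,10],[12,45,0,0,0,0,10],[12,45,0,0,0,0,10],[12,40,0,0,0,0,10],[8,30,0,0,0,0,10]]]' | tail -c 200; python3 -m inch '[[[0,0,0,0,0,-4,10],[0,0,0,0,0,-6,10],[0,0,0,0,0,-6,10],[0,0,0,0,0,-5,10],[0,0,0,0,0,-2.5,10],[0,0,0,0,0,0,10]]]' | tail -c 100; python3 - <<'E'
from h import *
go([.4753,.2439,.13],104.1)
E
```

```text
clock: 19.58
ee_pos: [0.4759, 0.2438, 0.4147]
tool_rot: [-0.001, 0.083, 0.997, -0.0]
wrist_force: [0.8, -2.0, -2.3]
finger_gap: 0.0188
grasp_force: 58.9
: [-0.001, -0.12, 0.993, -0.0]
wrist_force: [-0.0, -0.3, -0.7]
finger_gap: 0.0186
grasp_force: 58.9
t 20.325 grasp [0.4763 0.2415 0.2603] turn [-0.0281 -0.1232 -0.2856] shift(after turn) [  0.3784   2.5293 130.2849] F [-0.0174 -0.3054 -0.7438] gap 0.01858520733751505 gf 58.927810192108154 j [-0.61    0.2788  0.0518  1.7816 -0.0163  1.0838  1.2594]
```

```bash
python3 -m inch '[[[0,2.5,15,0,0,0,10],[0,0,35,0,0,0,10],[0,0,40,0,0,0,10],[0,0,35,0,0,0,10],[0,0,15,0,0,0,10],[0,0,0,0,0,0,10],[0,0,0,0,0,0,10]]]' | tail -c 100; cat > mag.py <<'E'
from h import *
def cloud(cam):
    a,d=r.camera(cam); k,ds,R,t=K(cam); v,u=np.mgrid[:420,:560]; uv=np.c_[u.ravel(),v.ravel()].astype(float)
    q=cv2.undistortPoints(uv.reshape(-1,1,2),k,ds).reshape(-1,2); z=d.ravel(); X=(np.c_[q*z[:,None],z]-t)@R
    return X,a.reshape(-1,3).astype(float),uv,z>0
def meas(zu):
    for cam in("side","top"):
        X,c,uv,ok=cloud(cam); s=r.sense(); 
        sat=(c.max(1)-c.min(1))/np.maximum(c.max(1),1)
        near=ok&(np.abs(X[:,0]-.53)<.09)&(np.abs(X[:,1]-.26)<.09)&(np.abs(X[:,2]-zu-.007)<.02)
        rim=near&(sat<.25)&(np.hypot(X[:,0]-.548,X[:,1]-.262)<.05)&(c.max(1)>90)
        hd=ok&(np.abs(X[:,2]-zu-.013)<.018)&(X[:,0]>.36)&(X[:,0]<.52)&(np.abs(X[:,1]-.24)<.06)&(sat>.35)&(c.max(1)<150)
        print(cam,rim.sum(),hd.sum())
        if rim.sum()>10:
            P=X[rim]; print(" rim mean",P.mean(0),"z pct",np.percentile(P[:,2],[5,50,95]))
            e=cv2.fitEllipse(cv2.convexHull(uv[rim].astype(np.float32))); print(" ellipse",e,"-> centre@z",atz(cam,[e[0]],zu+.010))
            A=np.c_[P[:,:2]-P.mean(0)[:2],np.ones(len(P))]; print(" slope",np.linalg.lstsq(A,P[:,2],rcond=None)[0])
        if hd.sum()>10:
            P=X[hd]; w=np.linalg.svd(P-P.mean(0))[2][0]; w*=np.sign(w[0]); print(" handle mean",P.mean(0),"yaw",np.degrees(np.arctan2(w[1],w[0])),"pitch",np.degrees(np.arcsin(w[2])),np.percentile(P[:,0],[2,98]))
E
python3 - <<'E'
from mag import *
go([.4753,.2439,.076],104.1)
meas(.098)
E
```

```text
rot: [0.001, -0.12, 0.993, 0.0]
wrist_force: [1.0, -0.2, -0.3]
finger_gap: 0.0182
grasp_force: 58.9
t 21.2 grasp [0.477  0.2448 0.1227] turn [ 0.0334  0.0997 -0.2734] shift(after turn) [ 1.8769 -0.447  46.7062] F [ 0.9871 -0.1653 -0.3272] gap 0.018239165252527806 gf 58.86707782745361 j [-0.6025  0.4358  0.0383  1.9395 -0.0233  0.7649  1.2612]
side 1168 39
 rim mean [0.5462 0.2635 0.11  ] z pct [0.1065 0.1098 0.1136]
 ellipse ((215.36175537109375, 300.5876159667969), (34.99489212036133, 45.25626754760742), 87.66350555419922) -> centre@z [[0.5446 0.2624 0.108 ]]
 slope [-0.0095 -0.01    0.11  ]
 handle mean [0.4522 0.2359 0.1179] yaw 18.654993103608913 pitch 0.695511499091053 [0.4093 0.4992]
top 397 204
 rim mean [0.5593 0.2529 0.1097] z pct [0.1058 0.1096 0.1138]
 ellipse ((157.45947265625, 194.41836547851562), (25.411834716796875, 27.31337547302246), 70.01395416259766) -> centre@z [[0.5531 0.2598 0.108 ]]
 slope [ 0.0235 -0.0133  0.1097]
 handle mean [0.439  0.2308 0.1163] yaw 13.910332320267216 pitch 0.5838390729135571 [0.4041 0.4729]
```

```bash
python3 -m inch '[[[0,0,10,0,0,-0.3,10],[0,0,15,0,0,0,10],[0,0,12,0,0,0,10],[0,0,6,0,0,0,10],[0,0,2,0,0,0,10],[0,0,0,0,0,0,10],[0,0,0,0,0,0,10],[0,0,0,0,0,0,10]]]' | tail -c 100; python3 - <<'E'
from mag import *
go([.4753,.2439,.076],104.1)
meas(.054)
# predicted side ellipse for lens centred on tab; handle edges
t=np.array([.5468,.2622]); a=np.linspace(0,6.28,60)
for z in(.055,.0615,.068):
    e=cv2.fitEllipse(proj("side",np.c_[t[0]+.039*np.cos(a),t[1]+.039*np.sin(a),np.full(60,z)]).astype(np.float32)); print(z,e)
im=np.load('rel.npz')
E
```

```text
_rot: [0.0, -0.123, 0.992, 0.0]
wrist_force: [0.1, -1.1, -1.1]
finger_gap: 0.0182
grasp_force: 58.9
t 22.3 grasp [0.4765 0.2445 0.077 ] turn [0.0149 0.0358 0.0307] shift(after turn) [ 1.2815 -0.2544  1.0264] F [ 0.1328 -1.0914 -1.1243] gap 0.018236200308574993 gf 58.88803482055664 j [-0.5973  0.5025  0.0319  1.9757 -0.025   0.6631  1.2677]
side 1100 30
 rim mean [0.5458 0.2635 0.0644] z pct [0.0607 0.0643 0.0681]
 ellipse ((218.1431121826172, 311.55120849609375), (34.2132453918457, 43.752525329589844), 87.23808288574219) -> centre@z [[0.5434 0.2628 0.064 ]]
 slope [-0.01    0.0086  0.0644]
 handle mean [0.4597 0.2377 0.0719] yaw 22.31019504880652 pitch 0.07925154084173838 [0.4137 0.4979]
top 357 186
 rim mean [0.559  0.2528 0.0637] z pct [0.0595 0.0635 0.0682]
 ellipse ((162.0290985107422, 197.9954071044922), (24.563474655151367, 25.864864349365234), 68.9359359741211) -> centre@z [[0.5518 0.259  0.064 ]]
 slope [ 0.0163 -0.0218  0.0637]
 handle mean [0.4383 0.2302 0.0704] yaw 13.988323134137266 pitch -0.05857204326394803 [0.4045 0.4718]
0.055 ((217.21762084960938, 313.1578369140625), (34.51346969604492, 39.032814025878906), 73.93292236328125)
0.0615 ((216.8845977783203, 311.6656188964844), (34.627750396728516, 39.229759216308594), 74.03700256347656)
0.068 ((216.54835510253906, 310.15802001953125), (34.74227523803711, 39.42863845825195), 74.1397705078125)
```

```bash
python3 -m inch '[[[1,0,0.5,0,0,0,10],[0,0,0,0,0,0,10],[0,0,0,0,0,0,10],[0,0,0,0,0,0,10]]]' | tail -c 200; python3 - <<'E'
from mag import *
go([.4753,.2439,.076],104.1); meas(.054)
print(r.close_job())
E
```

```text
clock: 22.9
ee_pos: [0.4753, 0.2441, 0.2309]
tool_rot: [-0.0, -0.123, 0.992, 0.0]
wrist_force: [-0.3, -0.6, -1.8]
finger_gap: 0.0183
grasp_force: 58.9
t 22.9 grasp [0.4753 0.2441 0.0762] turn [0.002  0.0002 0.0323] shift(after turn) [ 0.0897 -0.1822  0.1731] F [-0.3352 -0.6403 -1.8462] gap 0.018319239872614794 gf 58.8877272605896 j [-0.5978  0.5026  0.0317  1.9786 -0.025   0.6607  1.2671]
side 1091 29
 rim mean [0.5443 0.2633 0.0634] z pct [0.0596 0.0634 0.0673]
 ellipse ((218.53956604003906, 311.9543762207031), (34.12697982788086, 43.43416213989258), 88.36547088623047) -> centre@z [[0.5423 0.2633 0.064 ]]
 slope [-0.0074  0.0103  0.0634]
 handle mean [0.4557 0.2364 0.0703] yaw 16.109786705899715 pitch 2.0929021378744883 [0.3978 0.4961]
top 364 192
 rim mean [0.5576 0.2522 0.0627] z pct [0.0588 0.0625 0.067 ]
 ellipse ((162.4207763671875, 198.40689086914062), (24.799001693725586, 25.47671890258789), 72.68745422363281) -> centre@z [[0.5506 0.2578 0.064 ]]
 slope [ 0.0117 -0.0172  0.0627]
 handle mean [0.4374 0.2298 0.0697] yaw 13.929067805418336 pitch -0.7144222233786157 [0.4023 0.4718]
the job is handed in; nothing more can be done
None
```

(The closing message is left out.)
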